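# Tension the bench sander and fit its drum guard

## Task

The belt in this bench sander is new and still slack: turn the square black knob on its sloping panel clockwise until the tip of the sprung steel arm points squarely at the dark set mark on the scale, and let go of the knob. Then take the aluminium guard plate out of the wooden rack by its wooden grip and slide it down into the upright channels in front of the sander's drum until it is fully home. Work the arm only through its knob, leave the set mark where it is, and do not knock the jar over.

Things in the scene. Friction and masses are not known exactly. Their poses are not given: they have to be found in the camera images.
- sander: Green bench sander, fixed, 430 x 300 mm. Origin under it on the bench, z up; own -x is its front (turned to the robot's left), +x its blue hood, 140 mm high from x = 175 mm back. Own x, mm: white panel sloping up 30 degrees to the rear, edge 110 high at 20; guard channels at 70; aluminium drum 110 to 190, top 112 high. Knob on the panel at own y -92, sprung arm at y 0 to 136.
- knob_grip (a point): On the axis of the black square knob, 46 x 46 mm, 38 mm tall on a 60 mm round flange; this point is 17 mm under its top, 21 mm above the flange, 32 mm above the panel along the axis. z is the axis, leaning 30 degrees from vertical to the sander's front, pointing out of the panel; x and y are square to the flats and turn with the knob. Free all round for open fingers; the arm's pivot is 97 mm off.
- tension_knob (a joint): Turn of the knob, rad, growing clockwise as seen looking at the knob from above; stops at 0 and 4.4. It starts at 0 to 0.8. It takes 0.15 to 0.27 N m to turn and stays where it is left (self-locking screw).
- tension_arm (a joint): Swing of the sprung steel arm, rad: 0.13 rad per rad of the knob, clockwise too, its tip moving up the slope. Tip and mark are in line when this equals set_mark.
- set_mark (a joint): Angle of the set mark about the same pivot and from the same zero as tension_arm, rad; 0.28 to 0.46. Stiff; not to be moved.
- pointer_tip (a point): Tip of the sprung arm, a flat steel arm 12 mm wide, narrowing to 5 mm at the tip, 107 mm from its pivot, 9 mm above the panel. Moves 14 mm per rad of the knob. Its x points outwards along the arm.
- mark_tip (a point): Inner end of the set mark, a dark steel bar 6 mm wide and 20 mm long pointing at the pivot, at the edge of the scale, 111 mm from the pivot. Its x points radially outwards, its y across the mark (down the slope).
- guard_plate: Flat aluminium guard plate 140 mm long (own y), 8 mm thick (own x), 80 mm high, with a wooden grip 60 mm long, 16 mm thick on top, from 78 to 112 mm above its lower edge; 0.25 kg. Origin at the middle of its lower edge, z up. Either face may go to the front. It starts upright in the rack.
- plate_grip (a point): Middle of the wooden grip of the plate, 97 mm above the plate's lower edge, 15 mm under the grip's top; axes as the plate's, so the grip is pinched along x (16 mm).
- guard_slot (a point): Sill between the two upright steel channels of the sander, where the middle of the plate's lower edge must end, 30 mm above the bench; axes as the sander's. The channels stand 70 mm above the sill with flared mouths 14 mm higher, open at the top, and take 12 mm of thickness (own x) and 147 mm of length (own y).
- plate_rack: Fixed wooden rack block 70 x 170 mm and 40 mm high, with a slot 13 x 152 mm, 30 mm deep, along its own y, in which the plate stands. Origin under its middle. The rack and the jar swap places between starts.
- jar: Clear plastic jar with a white lid, 72 mm across, 130 mm tall, standing loose; origin under its middle.
There are look-alikes about, which are no part of the job. Leave any red look-alike of the guard_plate alone.

How it is judged:
By the outcome, as a careful person would: the job done as asked, in the order asked, and still so for the second after the job is handed in, with the robot touching nothing.
It also fails if it takes over 72 s, if anything falls off the work surface, if the arm or the gripper's body presses on something with over 40 N, if the wrist force passes 120 N, or if a joint passes its speed limit or range.

## Robot

A 6-joint arm with a two-finger parallel gripper is mounted at the origin on the work surface. World frame = base frame: x ahead of the robot, y to its left, z up, the work surface at z = 0. Lengths are in mm, angles in rad, forces in N, time in s.
With the tool pointing down it reaches from about 350 to 725 mm from the base axis. Payload 6 kg.
Tool frame: the origin (TCP) lies at the very end of the fingers, on their centre line; the grasp point (between the pads) lies 19 mm behind it; z points along the fingers, y is the line along which they close (so a half turn about z gives the same grasp; the last joint's range is limited). The gripper opens to 85 mm and grips with 20 to 120 N. Pads are 22 mm wide; open, the fingers measure 114 mm over their backs; the gripper's body (76 mm by 85 mm) begins 54 mm behind the grasp point. The pads swing forward as they close: fully open they stand 13 mm farther back than shut.
Start: joints at [-0.999, 0.04, 0.085, 0, -1.615, -0.334], TCP at [141.35, -583.09, 231.261] pointing down, gripper open.
Joint ranges: [-2.56, 2.56], [-1.29, 2.01], [-1.08, 1.49], [-3.29, 1.98], [-2.81, -0.18], [-2.99, 2.99]. Speed limits (rad/s): [2.57, 2.57, 3.01, 3.14, 3.14, 3.14].

## Interface

Orientations are given as a unit quaternion [w, x, y, z].
In Python, from plant import ctrl, viewer, order, nets gives the robot as it stands.
- The arm moves only by the shell command python3 -m crank 'ROWS' [OPENING] [FORCE]. ROWS is JSON, one flat list of numbers, 6 for each row, row after row: the shift along the tool's x, y, z each as a share of 0.04 m, from -1 to 1, then the turn, a rotation vector about the tool's x, y, z each as a share of pi rad, from -1 to 1. A call has exactly 10 rows; each row shifts and turns the commanded pose from where the row before left it, along the tool's axes as they then stand; what a row does not reach is not made up. A row lasts 1/10 s, in which the tool goes at most 50 mm and 8.59 degrees, less where a joint would pass 70% of its speed; a pose out of reach is approached as far as the arm can. A call with a number of a shift or a turn outside -1 to 1 is refused whole. A call with a gripper value outside its range is refused whole. OPENING is the opening, from -1 (shut) to 1 (fully open), so that 0 is half open, set as the call begins (- or left out, the last holds). The fingers move at their own pace and stop on an object; FORCE is the grip in N (left out, the last holds). Time passes only in rows, so rows that do not move let the fingers close, or fill a call up. It gives the time, the measured TCP pose, the force, the opening and the grip force at its end, in the units of the state.
- ctrl.get_state(): the state, without advancing time (a new reading comes with each control period).
- viewer.snapshot(name): name is "scene" or "top" or "wrist"; returns a dict with "image" (384x512x3 uint8, red, green, blue), "fx", "fy", "cx", "cy" (pixels), "cam_to_world" (4x4, takes a point from camera to world coordinates); the wrist camera has in their place "tool_from_camera" (4x4, takes a point from camera to tool coordinates, whose origin is the TCP and whose axes are the flange's). Camera axes: x right, y up, looking along -z (the intrinsics and any distortion apply to the point x, -y, -z); pixel columns grow to the right and rows downward; lengths in mm; the calibration is good to about 2 mm. The wrist camera is an equidistant fisheye: a pixel r from the principal point sees the ray r / f radians off the axis. A picture is of the moment at which its call begins: read the wrist's pose just before it. There is no depth.
- order.sign_off(): hands the job in; it is judged then, once.
Trained networks look in the newest picture that a camera, given by its name, has taken for a name from the list of things; names that differ only in an ending like _2 or _b are one class to them, and where a whole thing is asked for, a point or a joint stands for the part that bears it (a point fixed in the world has none). Each returns a list of dicts, best first, with "conf" (0 to 1); they miss things now and then, are a little off and sometimes report something else, mostly with a low value. They report only what shows in the picture. A call takes as long as a camera call. They do not tell look-alikes from the thing itself.
- nets.spot_in(camera, label): "box" ([centre column, centre row, width, height] as shares, 0 to 1, of the picture: columns of its width, rows of its height, round what is visible of it).
- nets.masks_of(camera, label): "mask" (384x512 bool, what is visible of it) and "box" ([centre column, centre row, width, height] as shares, 0 to 1, of the picture: columns of its width, rows of its height, round what is visible of it).
- nets.pinpoint(camera, label): "xy" ([column, row] as shares, 0 to 1, of the picture: columns of its width, rows of its height: a listed point, or the origin of a listed thing).
The state is a dict: "t": time; "joints": joint angles; "joint_vel": joint speeds; "joint_efforts": joint torques, N m; "ee_pos": TCP position; "orientation": TCP orientation; "wrist_force": force on the tool from outside, world axes, zero at the start; "ft_torque": the same for the moment, N m; "gripper_width": finger opening in mm; "gripper_force": force on a finger pad.
Only numpy, scipy, OpenCV 4.12 (cv2) and the standard library are available. Lean on these libraries where they do the work, as an engineer would, in place of code of your own. Each camera call takes 0.05 s, during which the arm holds its last target. There are 200 camera calls.

## Working session

There is one attempt and no reset: what is moved stays moved. The work goes in short steps, Python scripts to look and compute and a shell command to move; the robot and the scene stay as the last step left them, time stands still between calls to the robot, and variables do not carry over. Pictures are saved under pics/ and viewed, at most 10 in all, crops included, and the job is handed in when it is done.

```bash
ls; mkdir -p pics
cat > h.py <<'E'
import numpy as np,cv2,json
from plant import ctrl,viewer,order,nets
from scipy.spatial.transform import Rotation as R
def Rq(q): return R.from_quat([q[1],q[2],q[3],q[0]])
def snap(n):
    s=ctrl.get_state(); d=viewer.snapshot(n)
    if n=="wrist":
        T=np.eye(4);T[:3,:3]=Rq(s['orientation']).as_matrix();T[:3,3]=s['ee_pos']
        d['cam_to_world']=T@np.array(d['tool_from_camera'])
    d['fish']=n=="wrist"; d['cam_to_world']=np.array(d['cam_to_world']); return d
def ray(d,u,v):
    x=(u-d['cx'])/d['fx'];y=(v-d['cy'])/d['fy']
    if d['fish']:
        r=np.hypot(x,y)+1e-12; k=np.sin(r)/r; c=np.array([x*k,-y*k,-np.cos(r)])
    else: c=np.array([x,-y,-1.])
    c=d['cam_to_world'][:3,:3]@c
    return d['cam_to_world'][:3,3],c/np.linalg.norm(c)
def onz(d,u,v,z):
    o,r=ray(d,u,v); return o+r*(z-o[2])/r[2]
def proj(d,P):
    T=np.linalg.inv(d['cam_to_world']);c=T[:3,:3]@np.array(P,float)+T[:3,3]
    a=np.array([c[0],-c[1],-c[2]])
    if d['fish']:
        n=np.hypot(a[0],a[1])+1e-12;t=np.arctan2(n,a[2]);q=a[:2]/n*t
    else:q=a[:2]/a[2]
    return np.array([q[0]*d['fx']+d['cx'],q[1]*d['fy']+d['cy']])
def tri(obs): # [(d,u,v)]
    A=np.zeros((3,3));b=np.zeros(3);L=[]
    for d,u,v in obs:
        o,r=ray(d,u,v);M=np.eye(3)-np.outer(r,r);A+=M;b+=M@o;L.append((o,r))
    p=np.linalg.solve(A,b);return p,[np.linalg.norm((np.eye(3)-np.outer(r,r))@(p-o)) for o,r in L]
def save(d,name,crop=None,sc=1):
    im=d['image']
    if crop: im=im[crop[1]:crop[3],crop[0]:crop[2]]
    cv2.imwrite('pics/'+name,cv2.resize(im[:,:,::-1],None,fx=sc,fy=sc,interpolation=cv2.INTER_CUBIC))
def pts(n,label,top=3):
    return [(round(p['conf'],2),round(p['xy'][0]*512,1),round(p['xy'][1]*384,1)) for p in nets.pinpoint(n,label)[:top]]
E
python3 - <<'E'
from h import *
s=ctrl.get_state();print(s['t'],s['ee_pos'],s['orientation'])
D={n:snap(n) for n in ['scene','top']}
a=np.hstack([D[n]['image'] for n in D]);cv2.imwrite('pics/a.png',cv2.resize(D['scene']['image'][:,:,::-1],(800,600)));cv2.imwrite('pics/b.png',cv2.resize(D['top']['image'][:,:,::-1],(800,600)))
for n in D:
  print(n,D[n]['cam_to_world'][:3,3].round(),D[n]['fx'])
  for l in ['sander','knob_grip','pointer_tip','mark_tip','plate_grip','guard_plate','guard_slot','plate_rack','jar']:print(l,pts(n,l))
E
```

```text
pics
0.0 [ 141.35844249 -582.77640757  230.27837993] [-1.58686408e-04 -1.18636919e-01  9.92937319e-01  8.58487806e-04]
scene [938. 124. 770.] 361.7142734978594
sander [(0.76, 189.7, 211.3)]
knob_grip [(0.73, 216.8, 155.6), (0.71, 352.8, 190.3), (0.65, 333.7, 271.9)]
pointer_tip [(0.56, 222.8, 238.2)]
mark_tip [(0.5, 213.1, 239.2)]
plate_grip [(0.62, 376.8, 125.4), (0.62, 303.9, 174.2), (0.61, 342.0, 252.8)]
guard_plate [(0.9, 337.0, 272.9), (0.76, 296.1, 198.7)]
guard_slot [(0.64, 156.7, 207.0)]
plate_rack [(0.66, 332.7, 273.8)]
jar [(0.64, 352.7, 190.2), (0.36, 213.1, 241.7)]
top [ 378.   75. 1106.] 411.9295439236601
sander [(0.96, 318.7, 164.4)]
knob_grip [(0.76, 299.9, 203.8)]
pointer_tip [(0.51, 277.2, 127.6)]
mark_tip [(0.57, 286.6, 122.2), (0.28, 299.8, 203.4)]
plate_grip [(0.78, 177.3, 117.7), (0.73, 143.0, 271.3), (0.73, 218.6, 196.6)]
guard_plate [(0.96, 181.2, 128.4), (0.7, 220.4, 197.5), (0.61, 155.3, 266.3)]
guard_slot [(0.89, 343.9, 160.8), (0.37, 184.3, 133.1)]
plate_rack [(0.75, 184.6, 132.8)]
jar [(0.88, 170.5, 212.2)]
```

View pics/a.png

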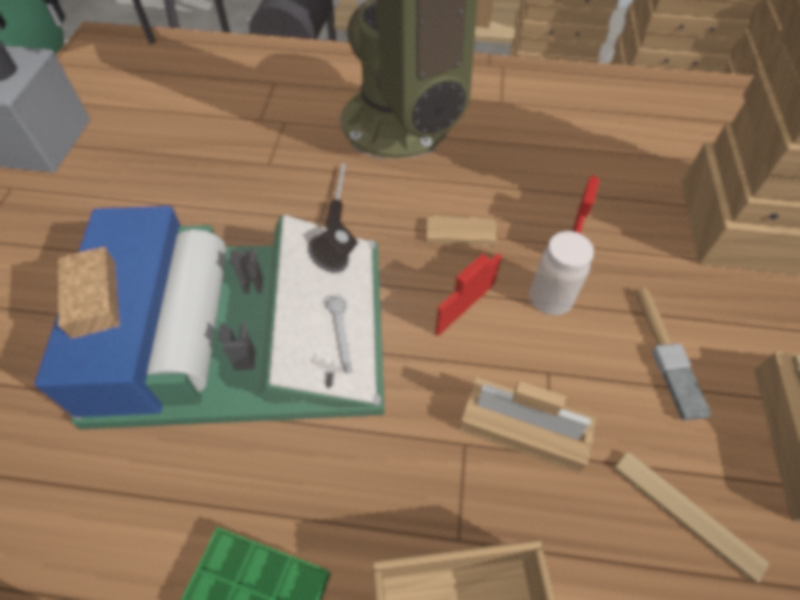

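View pics/b.png

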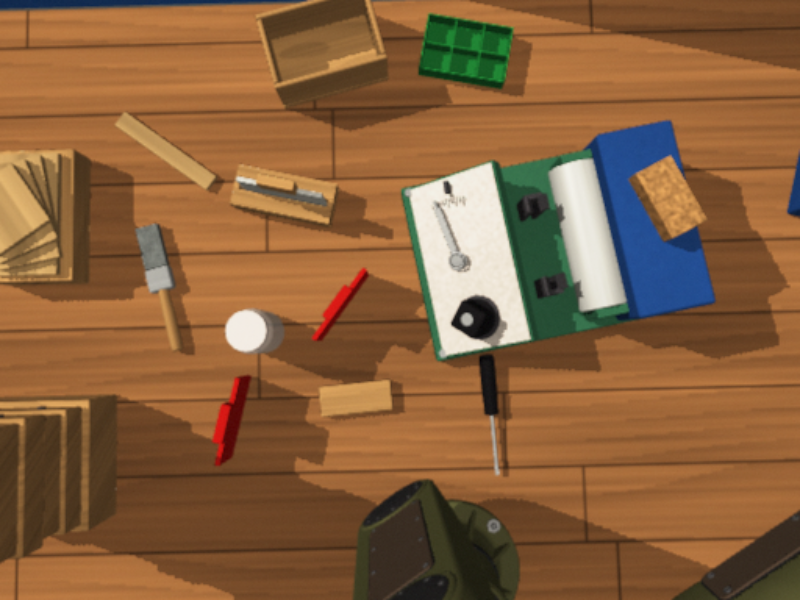

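The guard plate is the aluminium one with the wooden grip, standing in the wooden rack at top (285,190) and scene (525,410). Its look-alikes, at top (340,305) and (232,420), are red and stay put. The jar is at top (252,330) and the knob at top (475,318). The pointer tip is near (435,203), with the dark mark at (448,187).

Run:
```python
from h import *
a=snap('scene');b=snap('top')
P={'sander':((189.7,211.3),(318.7,164.4)),'knob':((216.8,155.6),(299.9,203.8)),'ptr':((222.8,238.2),(277.2,127.6)),'mark':((213.1,239.2),(286.6,122.2)),'grip':((342,252.8),(177.3,117.7)),'plate':((337,272.9),(181.2,128.4)),'slot':((156.7,207),(343.9,160.8)),'rack':((332.7,273.8),(184.6,132.8)),'jar':((352.7,190.2),(170.5,212.2))}
for k,(p,q) in P.items():
  X,r=tri([(a,*p),(b,*q)]);print(k,X.round(1),np.round(r,1))
save(b,'c.png',(130,90,350,240),3.5)
# rack/plate masks angle
for l in ['plate_rack','guard_plate','sander']:
  for m in nets.masks_of('top',l)[:1]:
    M=m['mask'].astype(np.uint8);c=max(cv2.findContours(M,0,2)[0],key=cv2.contourArea);r=cv2.minAreaRect(c);bx=cv2.boxPoints(r);print(l,m['conf'],bx.round(1).tolist())
    z={'plate_rack':40,'guard_plate':100,'sander':0}[l]
    print(np.array([onz(b,*p,z)[:2] for p in bx]).round().tolist())
```

```text
sander [515.8 -92.9  -1.2] [5.7 5.7]
knob [408.7 -33.   93.8] [0.9 0.9]
ptr [606.5  15.3  63.1] [0.9 0.9]
mark [616.9  -5.7  74.1] [3.6 3.6]
grip [627.7 261.5 108. ] [0.6 0.6]
plate [625.6 272.6  -3. ] [0. 0.]
slot [ 523.  -164.    14.9] [0.5 0.5]
rack [618.6 267.8 -28.8] [0.1 0.1]
jar [398.2 308.2  -3.6] [4. 4.]
plate_rack 0.79 [[146.10000610351562, 132.10000610351562], [152.10000610351562, 103.5], [217.8000030517578, 117.19999694824219], [211.89999389648438, 145.8000030517578]]
[[608.0, 357.0], [684.0, 341.0], [643.0, 168.0], [568.0, 185.0]]
guard_plate 0.95 [[150.89999389648438, 119.30000305175781], [153.1999969482422, 108.0], [211.10000610351562, 120.0999984741211], [208.6999969482422, 131.39999389648438]]
[[627.0, 329.0], [656.0, 323.0], [622.0, 180.0], [593.0, 186.0]]
sander 0.72 [[253.3000030517578, 113.0], [432.5, 74.0], [458.5, 193.60000610351562], [279.29998779296875, 232.5]]
[[663.0, 75.0], [759.0, -420.0], [428.0, -471.0], [336.0, 14.0]]
```

View pics/c.png

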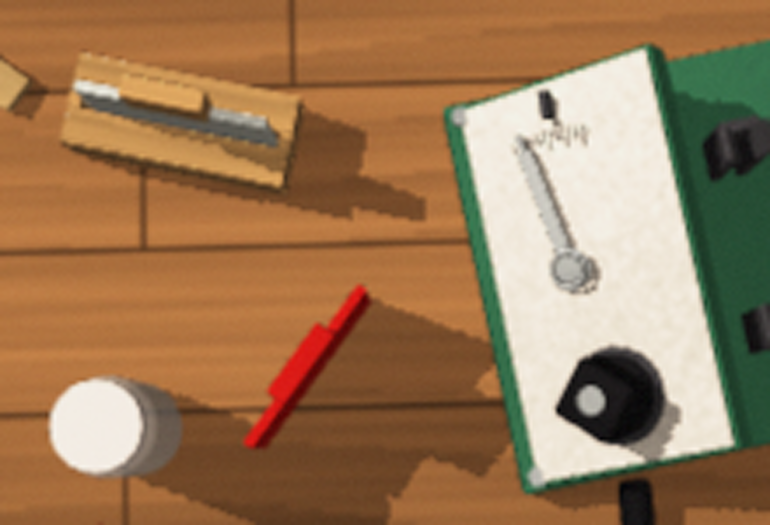

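```bash
cat >> h.py <<'E'
def frame(z,xh): # tool frame: z axis, x as near as possible to xh
    z=np.array(z,float);z/=np.linalg.norm(z);x=np.array(xh,float);x-=z*(x@z);x/=np.linalg.norm(x);return np.column_stack([x,np.cross(z,x),z])
def rows(p1,M1,n,p0=None,M0=None,s0=None):
    if p0 is None: s0=ctrl.get_state();p0=np.array(s0['ee_pos']);M0=Rq(s0['orientation']).as_matrix()
    rv=R.from_matrix(M0.T@M1).as_rotvec()/n; Q=R.from_rotvec(rv).as_matrix()
    S=sum(np.linalg.matrix_power(Q,k) for k in range(n)); s=np.linalg.solve(S,M0.T@(np.array(p1)-p0))
    print(n,'rows of',(s/40).round(3).tolist(),(rv/np.pi).round(4).tolist(),'mm',np.linalg.norm(s).round(1),'deg',np.degrees(np.linalg.norm(rv)).round(2))
E
python3 - <<'E'
from h import *
M1=frame([0,0,-1],[np.cos(-1.4),np.sin(-1.4),0]);p1=[380,-300,330]
rows(p1,M1,20)
yaw=np.radians(-78.3);ox=np.array([np.cos(yaw),np.sin(yaw),0]);ax=-ox*.5+np.array([0,0,.866]);oy=np.array([-ox[1],ox[0],0])
rows(np.array([430,-10,85])+175*ax,frame(-ax,oy),20,p1,M1)
print(viewer.snapshot('wrist')['tool_from_camera'],ctrl.get_state()['gripper_width'])
E
```

```text
20 rows of [-0.508, -0.042, -0.123] [0.0, 0.0, -0.0239] mm 21.0 deg 4.31
20 rows of [-0.292, -0.461, -0.017] [-0.0065, 0.0067, -0.0249] mm 21.9 deg 4.78
[[ 4.49609957e-04  9.63077470e-01  2.69224042e-01  6.73838676e+01]
 [ 9.99999889e-01 -4.70890380e-04  1.44638197e-05 -1.17456809e+00]
 [ 1.40704790e-04  2.69224005e-01 -9.63077575e-01 -1.43481985e+02]
 [ 0.00000000e+00  0.00000000e+00  0.00000000e+00  1.00000000e+00]] 85.43669179131696
```

```bash
r='-0.508,-0.042,-0.123,0,0,-0.0239'; true
python3 -m crank '[-0.508,-0.042,-0.123,0,0,-0.0239,-0.508,-0.042,-0.123,0,0,-0.0239,-0.508,-0.042,-0.123,0,0,-0.0239,-0.508,-0.042,-0.123,0,0,-0.0239,-0.508,-0.042,-0.123,0,0,-0.0239,-0.508,-0.042,-0.123,0,0,-0.0239,-0.508,-0.042,-0.123,0,0,-0.0239,-0.508,-0.042,-0.123,0,0,-0.0239,-0.508,-0.042,-0.123,0,0,-0.0239,-0.508,-0.042,-0.123,0,0,-0.0239]' 1
python3 -m crank '[-0.508,-0.042,-0.123,0,0,-0.0239,-0.508,-0.042,-0.123,0,0,-0.0239,-0.508,-0.042,-0.123,0,0,-0.0239,-0.508,-0.042,-0.123,0,0,-0.0239,-0.508,-0.042,-0.123,0,0,-0.0239,-0.508,-0.042,-0.123,0,0,-0.0239,-0.508,-0.042,-0.123,0,0,-0.0239,-0.508,-0.042,-0.123,0,0,-0.0239,-0.508,-0.042,-0.123,0,0,-0.0239,-0.508,-0.042,-0.123,0,0,-0.0239]'
python3 -m crank '[-0.292,-0.461,-0.017,-0.0065,0.0067,-0.0249,-0.292,-0.461,-0.017,-0.0065,0.0067,-0.0249,-0.292,-0.461,-0.017,-0.0065,0.0067,-0.0249,-0.292,-0.461,-0.017,-0.0065,0.0067,-0.0249,-0.292,-0.461,-0.017,-0.0065,0.0067,-0.0249,-0.292,-0.461,-0.017,-0.0065,0.0067,-0.0249,-0.292,-0.461,-0.017,-0.0065,0.0067,-0.0249,-0.292,-0.461,-0.017,-0.0065,0.0067,-0.0249,-0.292,-0.461,-0.017,-0.0065,0.0067,-0.0249,-0.292,-0.461,-0.017,-0.0065,0.0067,-0.0249]'
python3 -m crank '[-0.292,-0.461,-0.017,-0.0065,0.0067,-0.0249,-0.292,-0.461,-0.017,-0.0065,0.0067,-0.0249,-0.292,-0.461,-0.017,-0.0065,0.0067,-0.0249,-0.292,-0.461,-0.017,-0.0065,0.0067,-0.0249,-0.292,-0.461,-0.017,-0.0065,0.0067,-0.0249,-0.292,-0.461,-0.017,-0.0065,0.0067,-0.0249,-0.292,-0.461,-0.017,-0.0065,0.0067,-0.0249,-0.292,-0.461,-0.017,-0.0065,0.0067,-0.0249,-0.292,-0.461,-0.017,-0.0065,0.0067,-0.0249,-0.292,-0.461,-0.017,-0.0065,0.0067,-0.0249]'
python3 - <<'E'
from h import *
s=ctrl.get_state();print(s['t'],np.round(s['ee_pos'],1),np.round(s['joints'],2))
d=snap('wrist');save(d,'d.png',None,1.5);print(d['fx'],d['cx'],d['cy'])
for l in ['sander','knob_grip','pointer_tip','mark_tip','guard_slot']:print(l,pts('wrist',l))
E
```

```text
t: 2.3
ee_pos: [317.4, -488.2, 280.5]
orientation: [-0.0, -0.476, 0.88, 0.0]
wrist_force: [-0.1, -1.0, -0.7]
gripper_width: 85.7
gripper_force: 0.0
t: 3.3
ee_pos: [380.8, -299.3, 329.9]
orientation: [-0.0, 0.765, -0.644, -0.0]
wrist_force: [0.3, -0.3, 0.1]
gripper_width: 85.4
gripper_force: 0.0
t: 4.3
ee_pos: [479.5, -112.6, 308.1]
orientation: [0.142, 0.944, -0.298, 0.014]
wrist_force: [-0.7, 0.2, -0.7]
gripper_width: 85.1
gripper_force: 0.0
t: 5.3
ee_pos: [413.3, 75.4, 235.4]
orientation: [0.259, 0.96, 0.1, 0.026]
wrist_force: [-0.0, 0.3, -0.6]
gripper_width: 85.2
gripper_force: 0.0
5.3 [413.3  75.4 235.4] [ 0.99 -0.37 -0.48  0.37 -1.83  0.81]
297.3186396354542 256.7320619000582 190.03780478911509
sander [(0.85, 281.8, 110.9)]
knob_grip [(0.62, 275.8, 194.9)]
pointer_tip [(0.81, 254.3, 14.2)]
mark_tip [(0.66, 277.7, 11.7)]
guard_slot [(0.56, 328.7, 114.1)]
```

View pics/d.png

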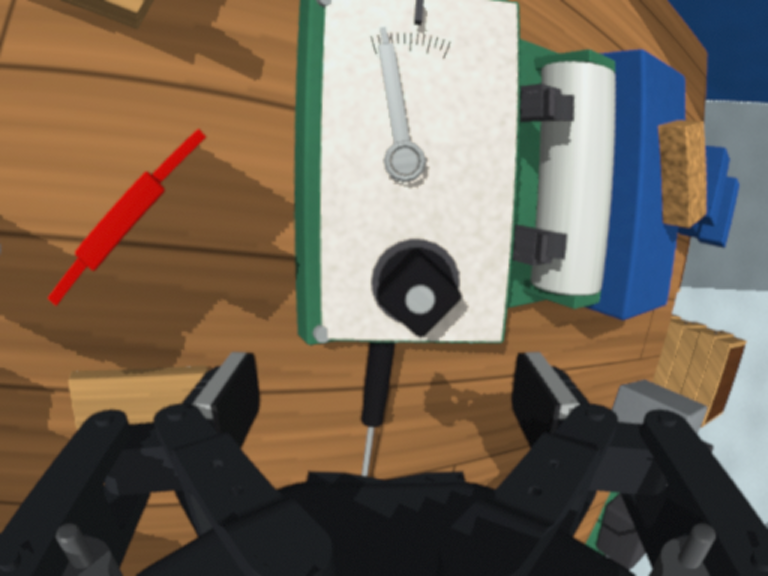

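Close view of the panel: knob face corners at (377,290), (415,250), (461,297) and (420,337). The pivot is at (405,160), the pointer tip at (385,32), and the mark's inner end at about (420,25).

```bash
cat > m.py <<'E'
from h import *
yaw=np.radians(-78.3);ox=np.array([np.cos(yaw),np.sin(yaw),0]);oy=np.array([-ox[1],ox[0],0]);ax=-ox*.5+np.array([0,0,.866]);up=np.cross(oy,ax)  # panel axes: oy, up(slope) 
if up[2]<0: up=-up
def onp(d,u,v,P,n=ax):
    o,r=ray(d,u,v);return o+r*((P-o)@n)/(r@n)
E
python3 - <<'E'
from m import *
a=snap('scene');b=snap('top');d=snap('wrist')
K,r=tri([(a,216.8,155.6),(b,299.9,203.8),(d,275.8,194.9)]);print('K',K.round(1),np.round(r,1))
S,r=tri([(a,156.7,207),(b,343.9,160.8),(d,328.7,114.1)]);print('slot',S.round(1),np.round(r,1))
for nm,l in [('ptr',[(a,222.8,238.2),(b,277.2,127.6),(d,254.3,14.2)]),('mark',[(a,213.1,239.2),(b,286.6,122.2),(d,277.7,11.7)])]:
  X,r=tri(l);print(nm,X.round(1),np.round(r,1),'above panel',(X-K)@ax+32)
C=np.array([onp(d,u/1.5,v/1.5,K+17*ax) for u,v in [(377,290),(415,250),(461,297),(420,337)]])
c=C.mean(0);print('centre top face off K',np.dot(c-K-17*ax,oy),np.dot(c-K-17*ax,up))
for i in range(4):
  e=C[(i+1)%4]-C[i];print('edge',np.linalg.norm(e).round(1),np.degrees(np.arctan2(e@up,e@oy)).round(1))
P0=K-(32-9)*ax
piv,tip,mk,mo=[onp(d,u/1.5,v/1.5,P0) for u,v in [(405,160),(385,32),(420,25),(420,3)]]
for n,q in [('tip',tip),('mk',mk),('mo',mo)]:
  e=q-piv;print(n,np.linalg.norm(e).round(1),np.degrees(np.arctan2(e@up,e@oy)).round(2))
print('piv-K',np.linalg.norm(piv-P0),(piv-P0)@oy,(piv-P0)@up)
# panel edges for yaw: left green edge, right white edge
for (p,q) in [((323,5),(322,330)),((518,5),(505,340))]:
  e=onp(d,p[0]/1.5,p[1]/1.5,K-32*ax)-onp(d,q[0]/1.5,q[1]/1.5,K-32*ax);print('edge dir',np.degrees(np.arctan2(e[1],e[0])),np.degrees(np.arctan2(e@up,e@oy)),np.linalg.norm(e))
E
```

```text
K [410.2 -33.2  97.3] [2.  1.5 1.9]
slot [ 525.2 -162.7   20.3] [0.7 3.1 2.6]
ptr [607.9  15.9  67.5] [1.  2.6 2.1] above panel 10.196087425938146
mark [617.8  -5.5  78.7] [4.2 3.6 1.6] above panel 8.388647199566684
centre top face off K 4.393314211986134 3.99823736395477
edge 38.5 42.7
edge 47.3 135.4
edge 41.5 -136.6
edge 47.0 -40.9
tip 101.1 -8.36
mk 106.9 6.28
mo 125.6 5.45
piv-K 97.2186032401044 97.13013922242807 -4.146337432273308
edge dir 10.739649636404492 1.108866210709179 266.55896285526336
edge dir 11.038370341904832 0.7639615999271886 282.4279501254458
```

```bash
sed -i 's/-78.3/-79.1/' m.py
python3 - <<'E'
from m import *
K=np.array([410.2,-33.2,97.3])+2*oy+2*up
t=np.radians(-45);tx=np.cos(t)*oy+np.sin(t)*up
rows(K+45*ax,frame(-ax,tx),10)
E
```

```text
10 rows of [-0.075, 0.036, 0.319] [0.0001, -0.0001, -0.0247] mm 13.2 deg 4.44
```

```bash
python3 -m crank '[-0.075,0.036,0.319,0,0,-0.0247,-0.075,0.036,0.319,0,0,-0.0247,-0.075,0.036,0.319,0,0,-0.0247,-0.075,0.036,0.319,0,0,-0.0247,-0.075,0.036,0.319,0,0,-0.0247,-0.075,0.036,0.319,0,0,-0.0247,-0.075,0.036,0.319,0,0,-0.0247,-0.075,0.036,0.319,0,0,-0.0247,-0.075,0.036,0.319,0,0,-0.0247,-0.075,0.036,0.319,0,0,-0.0247]'
python3 - <<'E'
from m import *
s=ctrl.get_state();print(s['t'],np.round(s['ee_pos'],1),np.round(s['joints'],2))
d=snap('wrist');save(d,'e.png',None,1.5)
for l in ['knob_grip','pointer_tip','mark_tip','guard_slot']:print(l,pts('wrist',l))
K=np.array([410.2,-33.2,97.3])
for q in (K,K+2*oy+2*up,K+17*ax+2*oy+2*up): print(proj(d,q)*1.5)
E
```

```text
t: 6.75
ee_pos: [408.5, -13.0, 136.9]
orientation: [0.249, 0.852, 0.455, -0.074]
wrist_force: [-0.5, -0.4, 0.5]
gripper_width: 85.3
gripper_force: 0.0
6.75 [408.5 -13.  136.9] [ 0.86 -0.49 -0.76  0.41 -1.64  1.65]
knob_grip [(0.61, 255.0, 215.3)]
pointer_tip [(0.7, 407.2, 0.1)]
mark_tip [(0.74, 431.0, 26.6)]
guard_slot []
[373.96117587 318.00262472]
[380.30968682 318.01605395]
[380.15529737 331.94532911]
```

View pics/e.png

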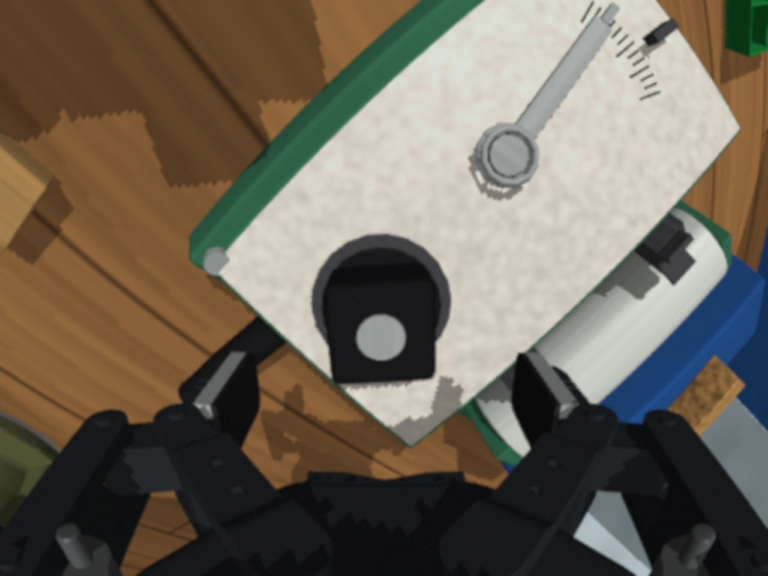

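The knob's flats now line up with the fingers to within about 3°, with the top face centred at (381,337) and the finger midline at about 385. I'll descend with a small correction and close.

```bash
python3 -m crank '[-0.004,-0.004,0.145,0,0,-0.0017,-0.004,-0.004,0.145,0,0,-0.0017,-0.004,-0.004,0.145,0,0,-0.0017,-0.004,-0.004,0.145,0,0,-0.0017,-0.004,-0.004,0.145,0,0,-0.0017,-0.004,-0.004,0.145,0,0,-0.0017,-0.004,-0.004,0.145,0,0,-0.0017,-0.004,-0.004,0.145,0,0,-0.0017,-0.004,-0.004,0.145,0,0,-0.0017,-0.004,-0.004,0.145,0,0,-0.0017]' 1
python3 -m crank '[0,0,0,0,0,0,0,0,0,0,0,0,0,0,0,0,0,0,0,0,0,0,0,0,0,0,0,0,0,0,0,0,0,0,0,0,0,0,0,0,0,0,0,0,0,0,0,0,0,0,0,0,0,0,0,0,0,0,0,0]' -1 50
python3 - <<'E'
from m import *
s=ctrl.get_state();print(s['t'],np.round(s['joints'],2),np.round(s['ft_torque'],2))
E
```

```text
t: 8.0
ee_pos: [412.0, -41.6, 86.5]
orientation: [0.247, 0.84, 0.477, -0.081]
wrist_force: [0.4, -0.4, -0.3]
gripper_width: 85.1
gripper_force: 0.0
t: 9.0
ee_pos: [412.0, -41.0, 87.4]
orientation: [0.247, 0.84, 0.477, -0.081]
wrist_force: [-5.1, 3.3, 3.6]
gripper_width: 45.4
gripper_force: 51.0
9.0 [ 0.8  -0.49 -0.85  0.43 -1.53  1.72] [ 1.88  1.73 -0.68]
```

```bash
python3 -m crank '[0,0,0,0,0,0.027,0,0,0,0,0,0.027,0,0,0,0,0,0.027,0,0,0,0,0,0.027,0,0,0,0,0,0.027,0,0,0,0,0,0.027,0,0,0,0,0,0.027,0,0,0,0,0,0.027,0,0,0,0,0,0.027,0,0,0,0,0,0.027]'
python3 -m crank '[0,0,0,0,0,0.027,0,0,0,0,0,0.027,0,0,0,0,0,0.027,0,0,0,0,0,0.027,0,0,0,0,0,0.027,0,0,0,0,0,0.027,0,0,0,0,0,0.027,0,0,0,0,0,0.027,0,0,0,0,0,0.027,0,0,0,0,0,0]'
python3 - <<'E'
from m import *
s=ctrl.get_state();print(s['t'],np.round(s['joints'],2))
d=snap('wrist')
for n in ['wrist','top','scene']:
  if n!='wrist': snap(n)
  for l in ['pointer_tip','mark_tip']:print(n,l,pts(n,l))
save(d,'f.png',None,1.5)
E
```

```text
t: 10.0
ee_pos: [412.2, -41.5, 87.7]
orientation: [0.259, 0.961, 0.087, 0.029]
wrist_force: [-1.2, -0.1, 3.3]
gripper_width: 45.4
gripper_force: 50.9
t: 11.0
ee_pos: [411.9, -41.9, 87.9]
orientation: [0.231, 0.925, -0.276, 0.123]
wrist_force: [-1.3, 0.7, 4.5]
gripper_width: 45.8
gripper_force: 51.2
11.0 [ 0.8  -0.49 -0.85  0.43 -1.53  0.11]
wrist pointer_tip [(0.58, 29.9, 15.9)]
wrist mark_tip [(0.75, 29.8, 10.1)]
top pointer_tip [(0.58, 285.8, 127.2)]
top mark_tip [(0.38, 284.1, 122.7)]
scene pointer_tip [(0.66, 213.6, 239.0)]
scene mark_tip [(0.51, 211.2, 239.4)]
```

View pics/f.png

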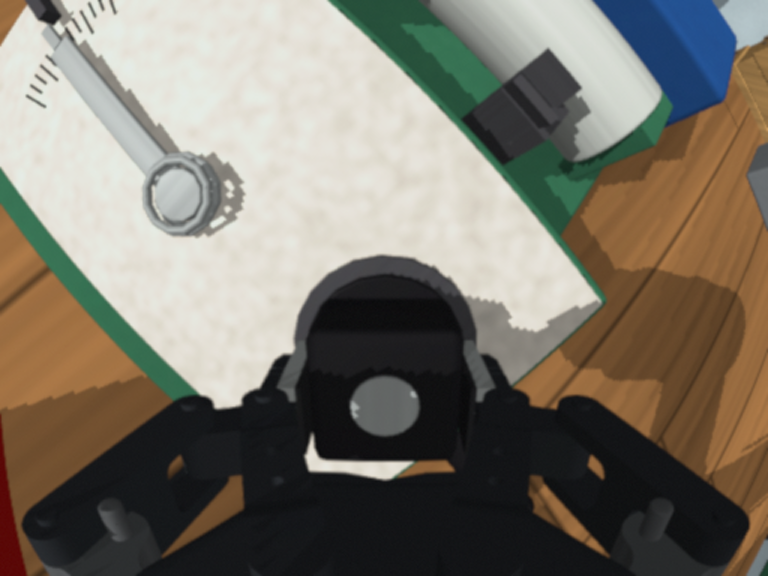

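```bash
python3 -m crank '[0,0,0,0,0,0,0,0,0,0,0,0,0,0,0,0,0,0,0,0,0,0,0,0,0,0,0,0,0,0,0,0,-0.4,0,0,0,0,0,-0.4,0,0,0,0,0,-0.4,0,0,0,0,0,-0.4,0,0,0,0,0,0,0,0,0]' 1
python3 - <<'E'
from m import *
s=ctrl.get_state();p=np.array(s['ee_pos'])
K=np.array([412,-41.5,87.5])+17*ax  # approx
rows(K+100*oy+45*ax,frame(-ax,oy),10)
print(s['joints'])
E
```

```text
t: 12.45
ee_pos: [406.3, -8.7, 143.9]
orientation: [0.228, 0.926, -0.275, 0.124]
wrist_force: [0.2, 1.0, 0.4]
gripper_width: 85.3
gripper_force: 0.0
10 rows of [0.233, -0.103, 0.01] [-0.0001, -0.0003, -0.0245] mm 10.2 deg 4.42
[ 0.87389363 -0.50027499 -0.74982427  0.40674439 -1.65771378  0.08438627]
```

```bash
python3 -m crank '[0.233,-0.103,0,0,0,-0.0245,0.233,-0.103,0,0,0,-0.0245,0.233,-0.103,0,0,0,-0.0245,0.233,-0.103,0,0,0,-0.0245,0.233,-0.103,0,0,0,-0.0245,0.233,-0.103,0,0,0,-0.0245,0.233,-0.103,0,0,0,-0.0245,0.233,-0.103,0,0,0,-0.0245,0.233,-0.103,0,0,0,-0.0245,0.233,-0.103,0,0,0,-0.0245]'
python3 - <<'E'
from m import *
d=snap('wrist')
for l in ['pointer_tip','mark_tip','knob_grip']:print(l,pts('wrist',l))
q=[int(v) for v in (proj(d,[612,0,70]))];print(q)
x,y=max(q[0]-90,0),max(q[1]-60,0);x=min(x,332)
save(d,'g.png',(x,y,x+180,y+150),4);print(x,y)
E
```

```text
t: 13.45
ee_pos: [503.4, 8.2, 142.0]
orientation: [0.259, 0.961, 0.093, 0.026]
wrist_force: [-0.3, -0.2, -0.1]
gripper_width: 85.2
gripper_force: 0.0
pointer_tip [(0.59, 246.8, 60.5)]
mark_tip [(0.76, 249.0, 55.5)]
knob_grip [(0.67, 258.3, 325.3)]
[239, 61]
149 1
```

View pics/g.png

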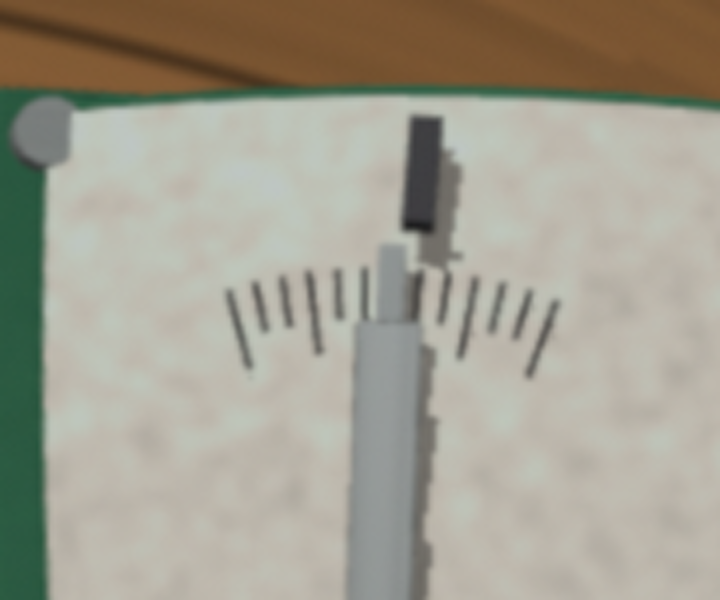

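The tip is centred at crop (392,246). The mark's inner end is at (417,221) and its outer end at (427,117), so a little more clockwise turn is needed.

Run:
```python
from m import *
d=snap('wrist')
for l in ['pointer_tip','mark_tip']:
  for m in nets.masks_of('wrist',l)[:2]: print(l,m['conf'],m['mask'].sum(),np.array(m['box'])*[512,384,512,384])
K=np.array([412,-41.5,87.5])+17*ax
for h in (6,9,12):
  P0=K-(32-h)*ax
  f=lambda x,y:onp(d,149+x/4,1+y/4,P0)
  tip,a1,mi,mo=f(392,246),f(379.5,598),f(417,221),f(427,117)
  u=(tip-a1)/np.linalg.norm(tip-a1);v=(mo-mi)/np.linalg.norm(mo-mi)
  piv=tip-107*u; an=lambda e:np.arctan2(e@up,e@oy)
  print(h,'arm',an(u).round(4),'mark from piv',an(mi-piv).round(4),an(mo-piv).round(4),'markdir',an(v).round(4),'R',np.linalg.norm(mi-piv).round(1),np.linalg.norm(mo-mi).round(1),'piv-K',((piv-K)@oy).round(1),((piv-K)@up).round(1),'px pivot',proj(d,piv).round(1))
  print(' turn',((an(mi-piv)+an(mo-piv))/2-an(u))/.13)
```

```text
pointer_tip 0.95 2401 [242.0736 138.7392  24.8832 159.7056]
mark_tip 0.5 253 [251.648   43.008   13.1072  30.4128]
6 arm 0.0411 mark from piv 0.0792 0.0812 markdir 0.0923 R 111.9 19.9 piv-K 94.9 -9.2 px pivot [242.3 206.3]
 turn 0.30112098002932014
9 arm 0.0411 mark from piv 0.0787 0.0807 markdir 0.0923 R 111.8 19.7 piv-K 94.4 -9.1 px pivot [242.3 208.1]
 turn 0.2974152939348495
12 arm 0.0411 mark from piv 0.0782 0.0803 markdir 0.0923 R 111.7 19.4 piv-K 93.9 -9.0 px pivot [242.2 210. ]
 turn 0.29369792926857674
```

Run:
```python
from m import *
M=Rq([.231,.925,-.276,.123]).as_matrix();p=np.array([411.9,-41.9,87.9])
rows(p-64*M[:,2],M,10); print(p-64*M[:,2])
```

```text
10 rows of [-0.239, 0.086, -0.002] [-0.0001, 0.0, 0.0245] mm 10.2 deg 4.41
[405.49943057 -10.21347678 143.13583037]
```

```bash
python3 -m crank '[-0.239,0.086,-0.002,0,0,0.0245,-0.239,0.086,-0.002,0,0,0.0245,-0.239,0.086,-0.002,0,0,0.0245,-0.239,0.086,-0.002,0,0,0.0245,-0.239,0.086,-0.002,0,0,0.0245,-0.239,0.086,-0.002,0,0,0.0245,-0.239,0.086,-0.002,0,0,0.0245,-0.239,0.086,-0.002,0,0,0.0245,-0.239,0.086,-0.002,0,0,0.0245,-0.239,0.086,-0.002,0,0,0.0245]'
python3 -m crank '[0,0,0.16,0,0,0,0,0,0.16,0,0,0,0,0,0.16,0,0,0,0,0,0.16,0,0,0,0,0,0.16,0,0,0,0,0,0.16,0,0,0,0,0,0.16,0,0,0,0,0,0.16,0,0,0,0,0,0.16,0,0,0,0,0,0.16,0,0,0]'
python3 -m crank '[0,0,0,0,0,0,0,0,0,0,0,0,0,0,0,0,0,0,0,0,0,0,0,0,0,0,0,0,0,0,0,0,0,0,0,0,0,0,0,0,0,0,0,0,0,0,0,0,0,0,0,0,0,0,0,0,0,0,0,0]' -1 50
python3 -m crank '[0,0,0,0,0,0.0156,0,0,0,0,0,0.0156,0,0,0,0,0,0.0156,0,0,0,0,0,0.0156,0,0,0,0,0,0.0156,0,0,0,0,0,0.0156,0,0,0,0,0,0,0,0,0,0,0,0,0,0,0,0,0,0,0,0,0,0,0,0]'
python3 -m crank '[0,0,0,0,0,0,0,0,0,0,0,0,0,0,0,0,0,0,0,0,0,0,0,0,0,0,0,0,0,0,0,0,-0.4,0,0,0,0,0,-0.4,0,0,0,0,0,-0.4,0,0,0,0,0,-0.4,0,0,0,0,0,0,0,0,0]' 1
python3 - <<'E'
from m import *
K=np.array([412,-41.5,87.5])+17*ax
rows(K+100*oy+45*ax,frame(-ax,oy),10)
E
```

```text
t: 14.8
ee_pos: [405.3, -10.0, 143.3]
orientation: [0.229, 0.925, -0.278, 0.123]
wrist_force: [0.1, -0.6, -0.2]
gripper_width: 85.2
gripper_force: 0.0
t: 15.8
ee_pos: [412.3, -41.7, 87.5]
orientation: [0.23, 0.925, -0.276, 0.123]
wrist_force: [-0.3, 0.5, 0.3]
gripper_width: 85.4
gripper_force: 0.0
t: 16.8
ee_pos: [412.3, -41.4, 88.6]
orientation: [0.23, 0.925, -0.276, 0.123]
wrist_force: [-5.7, 0.7, 5.6]
gripper_width: 45.1
gripper_force: 51.4
t: 17.8
ee_pos: [412.1, -41.6, 88.7]
orientation: [0.21, 0.875, -0.409, 0.155]
wrist_force: [-6.7, 0.8, 6.7]
gripper_width: 45.2
gripper_force: 51.7
t: 18.8
ee_pos: [406.7, -8.7, 144.9]
orientation: [0.208, 0.875, -0.408, 0.156]
wrist_force: [0.8, -0.1, -0.8]
gripper_width: 85.4
gripper_force: 0.0
10 rows of [0.216, -0.143, 0.012] [-0.0001, -0.0003, -0.0339] mm 10.4 deg 6.1
```

```bash
python3 -m crank '[0.216,-0.143,0.012,0,0,-0.0339,0.216,-0.143,0.012,0,0,-0.0339,0.216,-0.143,0.012,0,0,-0.0339,0.216,-0.143,0.012,0,0,-0.0339,0.216,-0.143,0.012,0,0,-0.0339,0.216,-0.143,0.012,0,0,-0.0339,0.216,-0.143,0.012,0,0,-0.0339,0.216,-0.143,0.012,0,0,-0.0339,0.216,-0.143,0.012,0,0,-0.0339,0.216,-0.143,0.012,0,0,-0.0339]'
python3 - <<'E'
from m import *
d=snap('wrist')
for l in ['pointer_tip','mark_tip']:print(l,pts('wrist',l))
save(d,'i.png',(149,1,329,151),4)
E
```

```text
t: 19.8
ee_pos: [503.5, 6.3, 138.5]
orientation: [0.259, 0.961, 0.094, 0.026]
wrist_force: [-0.3, 0.8, -0.2]
gripper_width: 85.4
gripper_force: 0.0
pointer_tip [(0.62, 252.9, 59.9)]
mark_tip [(0.59, 252.8, 52.7)]
```

View pics/i.png

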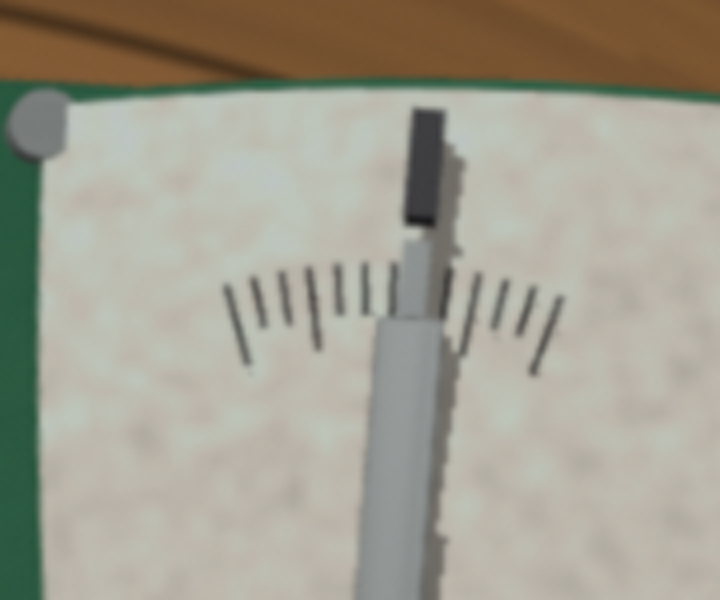

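The pointer now sits square on the mark: tip (417.5,240), mark inner end (419.5,215), with the arm's line extended hitting 419.5. Next is the plate.

```bash
python3 -m crank '[0,0,-0.4,0,0,0,0,0,-0.4,0,0,0,0,0,-0.4,0,0,0,0,0,-0.4,0,0,0,0,0,-0.4,0,0,0,0,0,-0.4,0,0,0,0,0,0,0,0,0,0,0,0,0,0,0,0,0,0,0,0,0,0,0,0,0,0,0]'
python3 - <<'E'
from m import *
h=np.radians(-103.2)
rows([627.5,261.5,190],frame([0,0,-1],[np.cos(h),np.sin(h),0]),20)
print(np.round(ctrl.get_state()['joints'],2))
E
```

```text
t: 20.95
ee_pos: [493.5, 53.5, 221.9]
orientation: [0.259, 0.961, 0.092, 0.027]
wrist_force: [-1.1, -0.9, 0.6]
gripper_width: 85.3
gripper_force: 0.0
20 rows of [-0.073, -0.359, -0.067] [0.0053, -0.0084, 0.0309] mm 14.9 deg 5.84
[ 0.81 -0.2  -0.39  0.43 -1.69  0.93]
```

```bash
python3 -m crank '[-0.073,-0.359,-0.067,0.0053,-0.0084,0.0309,-0.073,-0.359,-0.067,0.0053,-0.0084,0.0309,-0.073,-0.359,-0.067,0.0053,-0.0084,0.0309,-0.073,-0.359,-0.067,0.0053,-0.0084,0.0309,-0.073,-0.359,-0.067,0.0053,-0.0084,0.0309,-0.073,-0.359,-0.067,0.0053,-0.0084,0.0309,-0.073,-0.359,-0.067,0.0053,-0.0084,0.0309,-0.073,-0.359,-0.067,0.0053,-0.0084,0.0309,-0.073,-0.359,-0.067,0.0053,-0.0084,0.0309,-0.073,-0.359,-0.067,0.0053,-0.0084,0.0309]'
python3 - <<'E'
from m import *
h=np.radians(-103.2)
rows([627.5,261.5,190],frame([0,0,-1],[np.cos(h),np.sin(h),0]),10)
print(np.round(ctrl.get_state()['joints'],2))
E
```

```text
t: 21.95
ee_pos: [503.8, 191.8, 185.4]
orientation: [0.148, 0.905, -0.398, 0.015]
wrist_force: [0.6, 0.3, 0.0]
gripper_width: 85.2
gripper_force: 0.0
10 rows of [-0.074, -0.357, -0.067] [0.0053, -0.0083, 0.0307] mm 14.8 deg 5.81
[ 0.82  0.06 -0.05  0.13 -1.73 -0.08]
```

```bash
python3 -m crank '[-0.074,-0.357,-0.067,0.0053,-0.0083,0.0307,-0.074,-0.357,-0.067,0.0053,-0.0083,0.0307,-0.074,-0.357,-0.067,0.0053,-0.0083,0.0307,-0.074,-0.357,-0.067,0.0053,-0.0083,0.0307,-0.074,-0.357,-0.067,0.0053,-0.0083,0.0307,-0.074,-0.357,-0.067,0.0053,-0.0083,0.0307,-0.074,-0.357,-0.067,0.0053,-0.0083,0.0307,-0.074,-0.357,-0.067,0.0053,-0.0083,0.0307,-0.074,-0.357,-0.067,0.0053,-0.0083,0.0307,-0.074,-0.357,-0.067,0.0053,-0.0083,0.0307]'
python3 - <<'E'
from m import *
s=ctrl.get_state();print(np.round(s['joints'],2))
d=snap('wrist');save(d,'j.png',None,1.5)
for l in ['plate_grip','guard_plate','plate_rack']:print(l,pts('wrist',l))
for c,u,v in pts('wrist','plate_grip'): print(onz(d,u,v,107))
for P in ([627.5,261.5,122],):
  for k in (-30,0,30): print(proj(d,np.array(P)+k*np.array([.228,.974,0]))*1.5)
E
```

```text
t: 22.95
ee_pos: [627.5, 261.7, 190.0]
orientation: [-0.001, -0.621, 0.784, -0.0]
wrist_force: [-0.2, -0.4, 0.5]
gripper_width: 85.1
gripper_force: 0.0
[ 0.69  0.25  0.25  0.   -1.56 -0.92]
plate_grip [(0.87, 255.8, 199.6), (0.7, 437.2, 52.8)]
guard_plate [(0.89, 392.1, 66.8)]
plate_rack []
[629.84146888 263.41661045 107.        ]
[449.57262244 172.61186821 107.        ]
[387.37249544 244.33470246]
[387.29618451 303.75784528]
[387.20253613 358.5029402 ]
```

View pics/j.png

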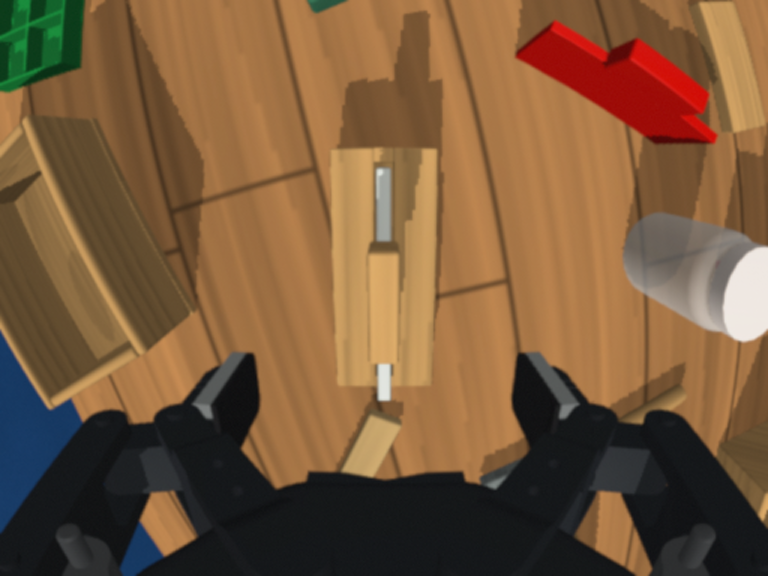

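The grip is at (384,308), centred between the fingers and aligned with them. It is the aluminium plate in the wooden rack; the red one is at (620,85).

```bash
python3 -m crank '[-0.005,0,0.245,0,0,0,-0.005,0,0.245,0,0,0,-0.005,0,0.245,0,0,0,-0.005,0,0.245,0,0,0,-0.005,0,0.245,0,0,0,-0.005,0,0.245,0,0,0,-0.005,0,0.245,0,0,0,-0.005,0,0.245,0,0,0,-0.005,0,0.245,0,0,0,-0.005,0,0.245,0,0,0]' 1
python3 -m crank '[0,0,0,0,0,0,0,0,0,0,0,0,0,0,0,0,0,0,0,0,0,0,0,0,0,0,0,0,0,0,0,0,0,0,0,0,0,0,0,0,0,0,0,0,0,0,0,0,0,0,0,0,0,0,0,0,0,0,0,0]' -1 70
python3 -m crank '[0,0,-0.15,0,0,0,0,0,-0.2,0,0,0,0,0,-0.3,0,0,0,0,0,-0.4,0,0,0,0,0,-0.45,0,0,0,0,0,-0.5,0,0,0,0,0,-0.5,0,0,0,0,0,-0.5,0,0,0,0,0,-0.5,0,0,0,0,0,-0.5,0,0,0]'
python3 - <<'E'
from m import *
print(np.round(ctrl.get_state()['joints'],2))
d=snap('scene')
for l in ['plate_grip','guard_slot','jar']:print(l,pts('scene',l))
E
```

```text
t: 24.2
ee_pos: [627.4, 263.8, 92.0]
orientation: [-0.001, -0.623, 0.782, -0.0]
wrist_force: [0.7, 0.4, -0.3]
gripper_width: 85.7
gripper_force: 0.0
t: 25.2
ee_pos: [627.8, 263.8, 93.6]
orientation: [-0.0, -0.623, 0.782, -0.001]
wrist_force: [0.9, 0.5, 4.0]
gripper_width: 14.8
gripper_force: 70.9
t: 26.2
ee_pos: [627.4, 264.0, 255.1]
orientation: [-0.0, -0.623, 0.782, -0.0]
wrist_force: [0.6, 0.9, -2.5]
gripper_width: 15.1
gripper_force: 70.0
[ 0.69  0.26  0.38  0.   -1.68 -0.92]
plate_grip [(0.84, 305.5, 173.4), (0.56, 365.8, 215.6)]
guard_slot [(0.94, 154.2, 205.0), (0.67, 213.6, 155.6)]
jar [(0.62, 349.8, 190.7)]
```

Run:
```python
from m import *
a=snap('scene');b=snap('top')
A=pts('scene','guard_slot');B=pts('top','guard_slot');print(A,B)
for d,q in ((a,A[0]),(a,(0,156.7,207)),(b,B[0]),(b,(0,343.9,160.8))): print('z30',onz(d,q[1],q[2],30).round(1))
S=np.array([524,-157,30.])
ims=[]
for d,w in ((b,(305,95,405,215)),(a,(100,135,200,255))):
  sc=4;im=cv2.resize(d['image'][w[1]:w[3],w[0]:w[2],::-1],None,fx=sc,fy=sc,interpolation=cv2.INTER_CUBIC)
  for z,col in ((100,(0,0,255)),(114,(0,255,255))):
    for yy in (-73.5,73.5):
      for xx in (-6,6):
        p=(proj(d,S+xx*ox+yy*oy+[0,0,z-30])-w[:2]+.5)*sc
        cv2.drawMarker(im,tuple(int(v) for v in p),col,cv2.MARKER_CROSS,8,1)
  # dark blob
  g=d['image'].max(2)<75;print(im.shape)
  n,l,st,c=cv2.connectedComponentsWithStats(g.astype(np.uint8))
  for i in range(1,n):
    if st[i,4]>40 and w[0]<c[i][0]<w[2] and w[1]<c[i][1]<w[3]: print('dark',st[i],c[i].round(1))
  ims.append(im)
cv2.imwrite('pics/k.png',np.hstack(ims))
```

```text
[(0.93, 157.0, 203.2)] [(0.81, 340.3, 157.5)]
z30 [ 521. -161.   30.]
z30 [ 531.3 -158.8   30. ]
z30 [ 529.8 -151.1   30. ]
z30 [ 520.8 -160.2   30. ]
(480, 400, 3)
dark [317 104  30 114 297] [330.6 162. ]
dark [330 123  22  19 264] [340.1 132.1]
dark [341 174  23  17 271] [352.  182.3]
dark [393 179  20  28 206] [402.5 195. ]
dark [289 189  30  28 521] [305.6 203.1]
dark [373 198  11   7  58] [377.9 201.3]
(480, 400, 3)
dark [148 162  19  23 196] [157.5 172.4]
```

View pics/k.png

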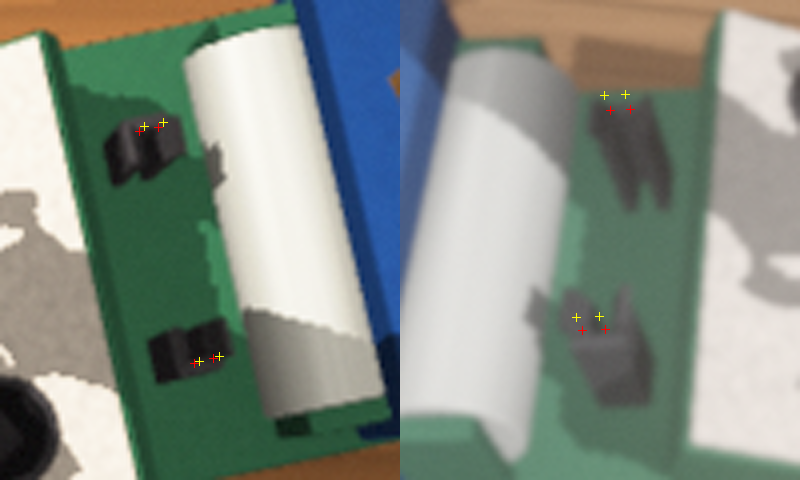

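The composite shows the channels' two-pronged tops near my predicted marks in both views; they may sit a few mm closer to the front. I'll fit the slot position to the dark silhouettes in all three views.

```bash
cat > fit.py <<'E'
from m import *
from scipy.optimize import differential_evolution
a=snap('scene');b=snap('top');w=snap('wrist')
d=dict(w);im=cv2.imread('pics/d.png')[:,:,::-1];d['image']=cv2.resize(im,(512,384),interpolation=cv2.INTER_AREA)
T=np.eye(4);T[:3,:3]=Rq(np.array([.259,.961,.0985,.0262])).as_matrix();T[:3,3]=[413.3,75.4,235.4];d['cam_to_world']=T@np.array(w['tool_from_camera'])
views=[(b,75,[(325,118,360,146),(336,170,370,196)]),(a,85,[(145,158,170,190),(138,203,166,240)]),(d,85,[(344,54,386,84),(342,148,380,178)])]
masks=[];UP=4
for v,th,rs in views:
  m=np.zeros((384,512),np.uint8)
  I=v['image'].astype(int);g=(I.max(2)<th)&(I.max(2)-I.min(2)<22)
  for x0,y0,x1,y1 in rs:
    s=g[y0:y1,x0:x1].astype(np.uint8);n,l,st,c=cv2.connectedComponentsWithStats(s)
    i=1+np.argmax(st[1:,4]);m[y0:y1,x0:x1]=(l==i);print(st[i],c[i])
  masks.append(m)
def model(p):
  x,y,yw,wb,wm,yi,yo=p;o=np.array([np.cos(yw),np.sin(yw),0]);q=np.array([-o[1],o[0],0]);S=np.array([x,y,0]);out=[]
  for sg in (-1,1):
    for side in (-1,1):   # side walls
      out.append([S+side*X*o+sg*Y*q+[0,0,z] for Y in (yi,yo) for X,z in ((6,30),(wb,30),(6,100),(wb,100),(wm-3,114),(wm,114))])
    out.append([S+X*o+sg*Y*q+[0,0,z] for Y in (73.5,yo) for X in (-wb,wb) for z in (30,100)])
  return out
def cost(p,ret=False):
  r=[]
  M=model(p)
  for (v,_,rs),m in zip(views,masks):
    for k,(x0,y0,x1,y1) in enumerate(rs):
      c=np.zeros(((y1-y0)*UP,(x1-x0)*UP),np.uint8)
      for h in M:
        uv=np.array([proj(v,P) for P in h]);uv=((uv-[x0,y0]+.5)*UP).astype(np.float32)
        cv2.fillConvexPoly(c,cv2.convexHull(uv).astype(np.int32),1)
      t=cv2.resize(m[y0:y1,x0:x1]*255,None,fx=UP,fy=UP,interpolation=cv2.INTER_LINEAR)>127
      c=c>0;r.append((c&t).sum()/((c|t).sum()+1))
  return np.round(r,2) if ret else -np.mean(r)
if __name__=='__main__':
  res=differential_evolution(cost,[(505,545),(-180,-135),(yaw-.03,yaw+.03),(8,16),(10,20),(45,68),(74,84)],maxiter=25,popsize=8,seed=1,tol=1e-4)
  print(res.x.round(2),np.degrees(res.x[2]),res.fun,cost(res.x,True))
  for i in range(3):   # each view alone: x,y only
    f=lambda q:-cost([q[0],q[1],*res.x[2:]],True)[2*i:2*i+2].mean()
    g=[(f((res.x[0]+u,res.x[1]+v)),u,v) for u in range(-8,9,2) for v in range(-8,9,2)];print(['top','scene','wrist'][i],min(g))
E
time timeout 500 python3 fit.py
```

```text
[  6   6  20  18 239] [15.38912134 13.88284519]
[  6   5  22  16 246] [16.17073171 12.35772358]
[  3   3  20  26 341] [12.87390029 14.14076246]
[ 11  15  14  18 133] [19.27067669 26.29323308]
[  3   1  35  29 776] [18.73195876 15.51804124]
[  0   2  35  28 749] [15.60881175 15.74499332]
[ 524.33 -154.32   -1.39   12.7    14.76   52.48   80.32] -79.48886423437166 -0.7378255547718738 [0.81 0.89 0.83 0.27 0.78 0.85]
top (np.float64(-0.8500000000000001), 0, 0)
scene (np.float64(-0.55), 0, 0)
wrist (np.float64(-0.855), 0, 4)
real	0m8.378s
user	0m7.625s
sys	0m0.080s
```

Run:
```python
from m import *
w=snap('wrist');d=dict(w);T=np.eye(4);T[:3,:3]=frame([0,0,-1],[np.cos(np.radians(-103.2)),np.sin(np.radians(-103.2)),0]);T[:3,3]=[627.5,261.7,190]
d['cam_to_world']=T@np.array(w['tool_from_camera'])
q=np.array([.228,.974,0])
for v,x,z in ((252,384,122),(363,383,122),(166,383,90),(401,384,90)):
  P=onz(d,x/1.5,v/1.5,z);print(P.round(1),((P-[627.5,263.9,0])@q).round(1))
h=np.radians(-169.5);rows([524.3,-154.3,250],frame([0,0,-1],[np.cos(h),np.sin(h),0]),20)
```

```text
[623.1 235.7 122. ] -28.5
[637.1 292.9 122. ] 30.4
[614.4 195.4  90. ] -69.7
[646.3 333.8  90. ] 72.4
20 rows of [0.49, -0.291, 0.003] [-0.0, -0.0, 0.0185] mm 22.8 deg 3.33
```

```bash
python3 -m crank '[0.49,-0.291,0.003,0,0,0.0185,0.49,-0.291,0.003,0,0,0.0185,0.49,-0.291,0.003,0,0,0.0185,0.49,-0.291,0.003,0,0,0.0185,0.49,-0.291,0.003,0,0,0.0185,0.49,-0.291,0.003,0,0,0.0185,0.49,-0.291,0.003,0,0,0.0185,0.49,-0.291,0.003,0,0,0.0185,0.49,-0.291,0.003,0,0,0.0185,0.49,-0.291,0.003,0,0,0.0185]'
python3 -m crank '[0.49,-0.291,0.003,0,0,0.0185,0.49,-0.291,0.003,0,0,0.0185,0.49,-0.291,0.003,0,0,0.0185,0.49,-0.291,0.003,0,0,0.0185,0.49,-0.291,0.003,0,0,0.0185,0.49,-0.291,0.003,0,0,0.0185,0.49,-0.291,0.003,0,0,0.0185,0.49,-0.291,0.003,0,0,0.0185,0.49,-0.291,0.003,0,0,0.0185,0.49,-0.291,0.003,0,0,0.0185]'
python3 - <<'E'
from m import *
h=np.radians(-169.5);rows([523.2,-154.5,212],frame([0,0,-1],[np.cos(h),np.sin(h),0]),10)
s=ctrl.get_state();print(np.round(s['joints'],2),s['orientation'])
w=snap('wrist');b=snap('top')
for l in ('plate_grip','guard_plate','guard_slot'):
  print(l,pts('wrist',l),pts('top',l))
E
```

```text
t: 27.8
ee_pos: [638.2, 38.5, 251.8]
orientation: [-0.001, -0.371, 0.928, -0.001]
wrist_force: [0.6, 0.1, -1.9]
gripper_width: 14.7
gripper_force: 69.9
t: 28.8
ee_pos: [522.8, -155.5, 251.3]
orientation: [-0.0, -0.089, 0.996, -0.001]
wrist_force: [-0.3, 0.3, -3.3]
gripper_width: 14.9
gripper_force: 69.9
10 rows of [-0.001, 0.002, 0.098] [-0.0001, -0.0, -0.0002] mm 3.9 deg 0.03
[ 0.08 -0.1  -0.02  0.   -1.66 -1.47] [-4.47755637e-04 -8.86339840e-02  9.96063806e-01 -8.42623940e-04]
plate_grip [(0.86, 258.4, 254.6), (0.56, 507.9, 163.3)] [(0.83, 366.4, 144.2), (0.59, 141.8, 269.5)]
guard_plate [(0.94, 253.2, 195.9), (0.79, 467.6, 150.2)] [(0.87, 216.7, 198.2), (0.84, 153.6, 267.6), (0.71, 352.2, 149.7)]
guard_slot [(0.68, 259.1, 167.4)] [(0.89, 341.4, 158.1)]
```

```bash
python3 -m crank '[0,0.006,0.098,0,0,0,0,0.006,0.098,0,0,0,0,0.006,0.098,0,0,0,0,0.006,0.098,0,0,0,0,0.006,0.098,0,0,0,0,0.006,0.098,0,0,0,0,0.006,0.098,0,0,0,0,0.006,0.098,0,0,0,0,0.006,0.098,0,0,0,0,0.006,0.098,0,0,0]'
python3 -m crank '[0,0,0.05,0,0,0,0,0,0.05,0,0,0,0,0,0.05,0,0,0,0,0,0.05,0,0,0,0,0,0.05,0,0,0,0,0,0.05,0,0,0,0,0,0.05,0,0,0,0,0,0.05,0,0,0,0,0,0.05,0,0,0,0,0,0.05,0,0,0]'
```

```text
t: 30.2
ee_pos: [523.7, -151.9, 211.7]
orientation: [-0.001, -0.091, 0.996, -0.001]
wrist_force: [-0.1, -0.0, -3.3]
gripper_width: 15.0
gripper_force: 69.9
t: 31.2
ee_pos: [523.7, -151.9, 191.9]
orientation: [-0.001, -0.091, 0.996, -0.001]
wrist_force: [-0.4, 0.5, -3.5]
gripper_width: 14.6
gripper_force: 69.9
```

```bash
python3 -m crank '[0,0,0.04,0,0,0,0,0,0.04,0,0,0,0,0,0.04,0,0,0,0,0,0.04,0,0,0,0,0,0.04,0,0,0,0,0,0.04,0,0,0,0,0,0.04,0,0,0,0,0,0.04,0,0,0,0,0,0.04,0,0,0,0,0,0.04,0,0,0]'
```

```text
t: 32.2
ee_pos: [523.7, -152.0, 175.9]
orientation: [-0.001, -0.091, 0.996, -0.001]
wrist_force: [-0.3, -0.3, -3.2]
gripper_width: 14.9
gripper_force: 69.9
```

```bash
python3 -m crank '[0,0,0.08,0,0,0,0,0,0.08,0,0,0,0,0,0.08,0,0,0,0,0,0.08,0,0,0,0,0,0.08,0,0,0,0,0,0.08,0,0,0,0,0,0.08,0,0,0,0,0,0.08,0,0,0,0,0,0.08,0,0,0,0,0,0.08,0,0,0]'
python3 -m crank '[0,0,0.06,0,0,0,0,0,0.06,0,0,0,0,0,0.06,0,0,0,0,0,0.06,0,0,0,0,0,0.06,0,0,0,0,0,0.06,0,0,0,0,0,0.06,0,0,0,0,0,0.06,0,0,0,0,0,0.06,0,0,0,0,0,0.04,0,0,0]'
```

```text
t: 33.2
ee_pos: [523.7, -152.0, 143.8]
orientation: [-0.001, -0.091, 0.996, -0.001]
wrist_force: [-0.4, -0.9, -2.2]
gripper_width: 15.3
gripper_force: 69.9
t: 34.2
ee_pos: [523.6, -152.0, 120.5]
orientation: [-0.001, -0.091, 0.996, -0.001]
wrist_force: [-0.1, -1.0, -2.7]
gripper_width: 15.0
gripper_force: 69.9
```

```bash
python3 -m crank '[0,0,0.022,0,0,0,0,0,0.022,0,0,0,0,0,0.022,0,0,0,0,0,0.022,0,0,0,0,0,0.022,0,0,0,0,0,0.022,0,0,0,0,0,0.022,0,0,0,0,0,0.022,0,0,0,0,0,0.022,0,0,0,0,0,0.022,0,0,0]'
```

```text
t: 35.2
ee_pos: [523.8, -152.3, 113.6]
orientation: [-0.0, -0.091, 0.996, -0.001]
wrist_force: [-4.8, 1.4, 7.6]
gripper_width: 14.9
gripper_force: 71.6
```

```bash
python3 -m crank '[0,0,0,0,0,0,0,0,0,0,0,0,0,0,0,0,0,0,0,0,0,0,0,0,0,0,0,0,0,0,0,0,-0.1,0,0,0,0,0,-0.2,0,0,0,0,0,-0.3,0,0,0,0,0,-0.4,0,0,0,0,0,-0.5,0,0,0]' 0.06
python3 -m crank '[0,0,-0.5,0,0,0,0,0,-0.5,0,0,0,0,0,-0.5,0,0,0,0,0,-0.5,0,0,0,0,0,-0.5,0,0,0,0,0,0,0,0,0,0,0,0,0,0,0,0,0,0,0,0,0,0,0,0,0,0,0,0,0,0,0,0,0]'
python3 - <<'E'
from m import *
w=snap('wrist');b=snap('top');a=snap('scene')
V={'wrist':w,'top':b,'scene':a}
for l,z in (('plate_grip',127),('guard_plate',30),('guard_slot',30),('pointer_tip',0),('mark_tip',0),('jar',0)):
  for n in V: print(l,n,[(p,onz(V[n],p[1],p[2],z).round(1)[:2].tolist()) for p in pts(n,l,2)])
for n in V:
  for m in nets.masks_of(n,'guard_plate')[:1]: print(n,m['conf'],np.array(m['box'])*[512,384,512,384])
E
```

```text
t: 36.2
ee_pos: [523.6, -152.0, 173.6]
orientation: [-0.0, -0.091, 0.996, -0.001]
wrist_force: [-0.4, 0.9, 0.7]
gripper_width: 45.7
gripper_force: 0.0
t: 37.2
ee_pos: [523.6, -151.8, 271.5]
orientation: [-0.001, -0.091, 0.996, -0.001]
wrist_force: [-0.6, -0.2, 0.5]
gripper_width: 45.1
gripper_force: 0.0
plate_grip wrist [((0.88, 257.0, 178.5), [524.7, -152.6]), ((0.56, 497.6, 162.1), [444.9, 142.1])]
plate_grip top [((0.88, 349.8, 153.9), [524.3, -153.9]), ((0.85, 141.6, 268.3), [265.9, 346.2])]
plate_grip scene [((0.9, 304.1, 176.1), [465.6, 175.7]), ((0.8, 151.1, 185.8), [534.9, -148.3])]
guard_plate wrist [((0.77, 458.4, 150.7), [444.5, 147.8]), ((0.69, 253.6, 160.9), [524.6, -157.2])]
guard_plate top [((0.81, 219.1, 196.7), [434.6, 169.7]), ((0.79, 155.8, 265.0), [262.3, 336.4])]
guard_plate scene [((0.73, 369.0, 150.5), [287.8, 350.0]), ((0.73, 299.7, 198.9), [463.7, 176.5])]
guard_slot wrist [((0.95, 257.2, 167.0), [531.8, -151.1])]
guard_slot top [((0.56, 341.1, 158.0), [528.5, -153.2])]
guard_slot scene [((0.8, 156.6, 208.1), [534.3, -158.2])]
pointer_tip wrist [((0.57, 352.7, 251.6), [644.6, 27.3])]
pointer_tip top []
pointer_tip scene []
mark_tip wrist [((0.52, 349.8, 256.5), [654.0, 25.1])]
mark_tip top [((0.53, 168.2, 209.8), [404.5, 309.5])]
mark_tip scene [((0.37, 210.3, 239.4), [583.7, -21.9])]
jar wrist [((0.53, 306.2, 157.0), [510.3, -84.1])]
jar top [((0.59, 169.0, 211.9), [398.8, 307.4])]
jar scene [((0.68, 352.7, 186.9), [390.0, 311.7])]
wrist 0.9 [255.232  174.4896  28.1088 130.2144]
top 0.6 [348.2112 163.6992  20.7872  42.816 ]
scene 0.86 [298.0864 188.8512  43.008   54.6816]
```

```bash
python3 -c "
from plant import order
print(order.sign_off())"
```

```text
the job is handed in; nothing more can be done
None
```

The pointer is set on the mark and the knob released, and the aluminium guard plate is down on the sill in the sander's channels. I handed the job in at about 37 s of the 72 s, with the jar and the red look-alikes untouched. The judge's verdict wasn't shown.

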